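# Bring the pan of rough stones onto the mat and stir the two kinds together

## Task

Hook behind the far side of the steel pan and drag it along the bench, without lifting or tipping it, until it stands wholly on the round cork mat. Then take the wooden stirrer from its block and stir the stones in the pan, foot down among them, at least two wide turns right round and until the long crystals and the round pebbles are mixed: some of each kind on both sides of the line that runs from the pan's tab through its centre. Stand the stirrer upright on its block again, with the pan still on the mat, every stone in the pan, no finger ever touching the stones, and the jar, pliers and small dish left alone.

Things in the scene. Friction and masses are not known exactly. Their poses are not given: they have to be found in the camera images.
- pad: Flat round cork mat, 200 mm across and 1 mm thick, lying on the bench in front of the robot, nearer than the pan; things slide onto it without a step. Origin: its centre, on the bench.
- pan: Loose open round steel pan, 0.44-0.72 kg, sliding on the bench. Base 124 mm across, wall 4 mm thick sloping out to a rim 194 mm across, 50 mm high; flat floor 4 mm thick. A flat tab (34 mm wide) sticks out 22 mm from the rim on the side toward the robot. Origin: centre of the underside; z up; tab along -x; +y is left, looking from the tab across the pan. Middle line: from tab through centre.
- block: Fixed round wooden block, 116 mm across and 30 mm high, on the left or the right of the mat; the stirrer stands on it at the start. Origin: centre of its underside.
- stirrer: Loose wooden pestle standing upright on the block, 160 mm tall, about 0.1 kg. Foot: flat-ended cylinder 36 mm across, 28 mm high, narrowing to a round shaft 22 mm across from 48 to 140 mm above the foot; a knob 26 mm across is the top 20 mm. Origin: centre of the underside of its foot; z runs up the shaft.
- jar: Bystander: glass jar with a steel lid, 68 mm across and 110 mm high, on the side of the mat opposite the block. Origin: centre of its underside. Leave it alone.
- pliers: Bystander: pliers with blue handles, 160 mm long and 12 mm high, lying at the far left. Origin: on the bench between the jaws and the handle ends. Leave them alone.
- dish: Bystander: small steel bowl 90 mm across and 30 mm high, at the far right. Origin: centre of its underside. Leave it alone.
- crystal0: Loose dark red stone in the pan, one of three long crystals (four-sided, 33 mm long along its x, 18 mm wide, 16 mm thick, 25 g). Origin: its centre. All three crystals start on the left side (+y of the pan) of the pan's middle line.
- crystal1: Loose dark red stone in the pan, one of three long crystals (four-sided, 33 mm long along its x, 18 mm wide, 16 mm thick, 25 g). Origin: its centre. All three crystals start on the left side (+y of the pan) of the pan's middle line.
- crystal2: Loose dark red stone in the pan, one of three long crystals (four-sided, 33 mm long along its x, 18 mm wide, 16 mm thick, 25 g). Origin: its centre. All three crystals start on the left side (+y of the pan) of the pan's middle line.
- pebble0: Loose dark red stone in the pan, one of three round pebbles (25 mm across, 16 mm thick, 22 g). Origin: its centre. All three pebbles start on the right side (-y of the pan) of the pan's middle line.
- pebble1: Loose dark red stone in the pan, one of three round pebbles (25 mm across, 16 mm thick, 22 g). Origin: its centre. All three pebbles start on the right side (-y of the pan) of the pan's middle line.
- pebble2: Loose dark red stone in the pan, one of three round pebbles (25 mm across, 16 mm thick, 22 g). Origin: its centre. All three pebbles start on the right side (-y of the pan) of the pan's middle line.

How it is judged:
By the outcome, as a careful person would: the job done as asked, in the order asked, and still so for the second after the job is handed in, with the robot touching nothing.
It also fails if it takes over 72 s, if anything falls off the work surface, if the arm or the gripper's body presses on something with over 40 N, if the wrist force passes 120 N, or if a joint passes its speed limit or range.

## Robot

A 6-joint arm with a two-finger parallel gripper is mounted at the origin on the work surface. World frame = base frame: x ahead of the robot, y to its left, z up, the work surface at z = 0. Lengths are in m, angles in degrees, forces in N, time in s.
With the tool pointing down it reaches from about 0.3 to 0.75 m from the base axis. Payload 8.5 kg.
Tool frame: the origin (TCP) lies midway between the tips of the shut fingers; the grasp point (between the pads) lies env.tcp_to_grasp behind it (env.tcp_to_grasp is the distance from the TCP to the grasp point, in m); z points along the fingers, y is the line along which they close (so a half turn about z gives the same grasp; the last joint's range is limited). The gripper opens to 85 mm and grips with 20 to 120 N. Pads are 22 mm wide; open, the fingers measure 114 mm over their backs; the gripper's body (76 mm by 85 mm) begins 54 mm behind the grasp point. The pads swing forward as they close: fully open they stand 13 mm farther back than shut.
Start: joints at [-76.278, 21.807, 74.336, -0, 83.858, -12.336], TCP at [0.242, -0.494, 0.21] pointing down, gripper open.
Joint ranges: [-178.18, 178.18], [-50.72, 133.34], [12.68, 142.11], [-81.47, 261.47], [9.98, 163.14], [-165.26, 165.26]. Speed limits (degrees/s): [136.94, 136.94, 180, 180, 180, 180].

## Interface

Orientations are given as a 3x3 rotation matrix whose columns are the frame's x, y, z axes.
In Python, from rig import observe, optics, job, env gives the robot as it stands. The module is installed in compiled form; this text tells all that it offers.
- The arm moves only by the shell command python3 -m jog 'ROWS' [FORCE]. ROWS is JSON, a list of rows, each a list of 7 numbers: the turn, a rotation vector about the tool's x, y, z in rad, then the shift along the tool's x, y, z in m, then the opening in per cent of the stroke, from 0 (shut) to 100 (fully open). A call has 1 to 10 rows; each row shifts and turns the commanded pose from where the row before left it, along the tool's axes as they then stand; what a row does not reach is not made up. A row lasts 1/8 s, in which the tool goes at most 62.5 mm and 10.7 degrees, less where a joint would pass 70% of its speed; a pose out of reach is approached as far as the arm can. A call is refused whole if a number of a shift passes 0.0625 or a number of a turn 0.188, either way. A call with a gripper value outside its range is refused whole. The fingers move at their own pace and stop on an object; FORCE is the grip in N (left out, the last holds). Time passes only in rows, so rows that do not move let the fingers close. It gives the time, the measured TCP pose, the force, the opening and the grip force at its end, in the units of the state.
- observe(): the state, without advancing time (a new reading comes with each control period).
- optics.get_image(name): name is "scene" or "top"; returns a dict with "pixels" (420x560x3 uint8, red, green, blue), "mtx" (3x3 intrinsics, pixels), "rvec" (rotation vector, rad) and "tvec" (3), from world to camera coordinates, as OpenCV has them. Camera axes: x right, y down, z forward; pixel columns grow to the right and rows downward; lengths in m; the calibration is good to about 2 mm. A picture is of the moment at which its call begins. There is no depth.
- job.close_job(): hands the job in; it is judged then, once.
The state is a dict: "time_s": time; "q": joint angles; "qvel": joint speeds; "joint_efforts": joint torques, N m; "position": TCP position; "tool_rot": TCP orientation; "ft_force": force on the tool from outside, world axes, zero at the start; "wrist_torque": the same for the moment, N m; "grip_width": finger opening in m; "gripper_force": force on a finger pad.
Only numpy, scipy, OpenCV 4.12 (cv2) and the standard library are available. Lean on these libraries where they do the work, as an engineer would, in place of code of your own. Each camera call takes 0.05 s, during which the arm holds its last target. There are 200 camera calls.

## Working session

There is one attempt and no reset: what is moved stays moved. The work goes in short steps, Python scripts to look and compute and a shell command to move; the robot and the scene stay as the last step left them, time stands still between calls to the robot, and variables do not carry over. Pictures are saved under pics/ and viewed, at most 10 in all, crops included, and the job is handed in when it is done.

```bash
mkdir -p pics
python3 - <<'E'
from rig import observe, optics, env
import cv2,numpy as np
for n in("top","scene"):
    d=optics.get_image(n); cv2.imwrite(f"pics/{n}0.png",d["pixels"][:,:,::-1]); 
    R=cv2.Rodrigues(d["rvec"])[0]; print(n,d["mtx"].tolist(),(-R.T@np.ravel(d["tvec"])).round(3),R.round(2).tolist())
s=observe();print(s["position"],s["tool_rot"],env.tcp_to_grasp,s["time_s"],s["ft_force"],s["grip_width"])
E
```

```text
top [[427.67829810817545, 0.0, 284.92168549263346], [0.0, 427.67829810817545, 205.1087332102082], [0.0, 0.0, 1.0]] [ 4.740e-01 -1.000e-03  1.135e+00] [[-0.02, -1.0, -0.02], [-1.0, 0.02, -0.06], [0.06, 0.01, -1.0]]
scene [[524.1348135255093, 0.0, 278.52409076570723], [0.0, 524.1348135255093, 209.6484913458643], [0.0, 0.0, 1.0]] [1.154 0.328 1.003] [[-0.45, 0.89, -0.01], [0.72, 0.35, -0.59], [-0.53, -0.27, -0.8]]
[ 0.24153338 -0.49380513  0.20909103] [[ 8.98363725e-01  4.39252238e-01 -3.00084229e-04]
 [ 4.39252249e-01 -8.98362887e-01  1.25870657e-03]
 [ 2.83305143e-04 -1.26258899e-03 -9.99999163e-01]] 0.0187 0.1 [-0.16769356 -0.36585093 -0.28602537] 0.08565008579910637
```

View pics/top0.png

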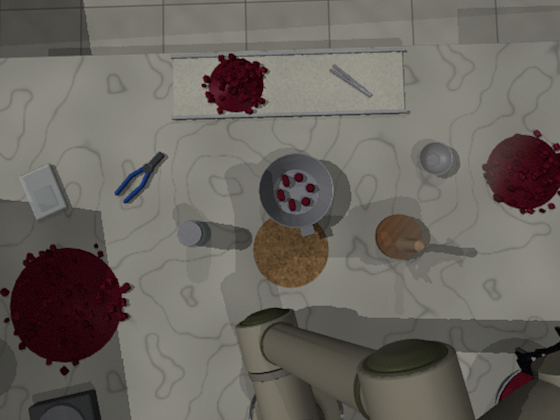

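View pics/scene0.png

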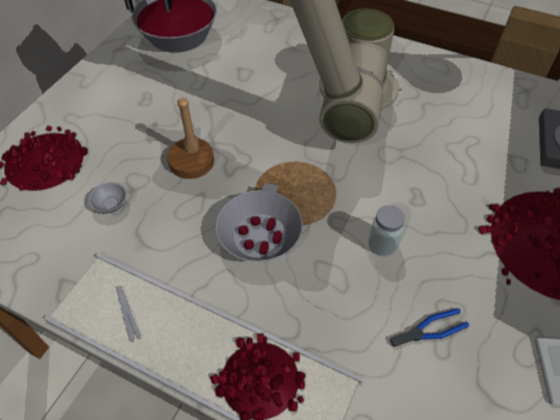

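The top view shows the pan's rim centred near (296,190), its tab near (309,231), the mat centre near (291,251), the block near (400,237), the knob near (418,245) and the jar near (193,233). I'll enlarge this part of the picture.

```bash
cat > h.py <<'E'
from rig import observe, optics, env
import cv2,numpy as np
def w(d,u,v,z):
    R=cv2.Rodrigues(d["rvec"])[0]; t=np.ravel(d["tvec"]); c=-R.T@t
    r=R.T@np.linalg.inv(d["mtx"])@np.array([u,v,1.]); return (c+r*(z-c[2])/r[2])[:2]
def proj(d,p): return cv2.projectPoints(np.array(p,float).reshape(-1,3),d["rvec"],d["tvec"],d["mtx"],None)[0].reshape(-1,2)
def crop(n,name,x,y,W,H,k):
    d=optics.get_image(n); im=d["pixels"][y:y+H,x:x+W,::-1]
    cv2.imwrite("pics/"+name,cv2.resize(im,None,fx=k,fy=k,interpolation=cv2.INTER_CUBIC)); return d
E
python3 -c "
from h import *
crop('top','c1.png',180,145,260,150,3)
"
```

```text
(no output)
```

View pics/c1.png

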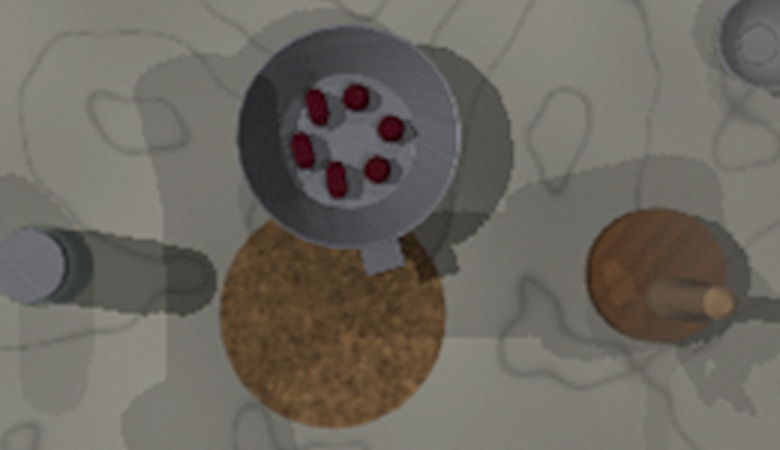

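In the crop, the rim centre is (349,137), the tab end (384,256), the mat centre (333,315), the block top (657,276), the knob top (718,302) and the jar lid (35,266). The crystals are at about (317,107), (303,151) and (337,180). The pebbles are at (356,97), (391,129) and (377,169).

```bash
python3 -c "
from h import *
d=optics.get_image('top')
for n,u,v,z in [('rim',349,137,.05),('tab',384,256,.05),('mat',333,315,.001),('block',657,276,.03),('knob',718,302,.19),('jar',35,266,.11),('rimL',237,137,.05),('rimtop',349,26,.05)]: print(n,w(d,180+(u-1)/3,145+(v-1)/3,z).round(4))
"
```

```text
rim [ 0.581 -0.014]
tab [ 0.4795 -0.041 ]
mat [0.429  0.0034]
block [ 0.4569 -0.2745]
knob [ 0.4394 -0.2784]
jar [0.4778 0.2404]
rimL [0.5834 0.0811]
rimtop [ 0.6761 -0.0165]
```

```bash
python3 -m jog '[[0,0,0.142,0,0,-0.015,70],[0,0,0.142,0,0,-0.015,70],[0,0,0.142,0,0,-0.015,70],[0,0,0.142,0,0,-0.015,70],[0,0,0,0.034,-0.043,0,70],[0,0,0,0.034,-0.043,0,70],[0,0,0,0.034,-0.043,0,70],[0,0,0,0.034,-0.043,0,70],[0,0,0,0.034,-0.043,0,70],[0,0,0,0.034,-0.043,0,70]]'; python3 -m jog '[[0,0,0,0.034,-0.043,0,70],[0,0,0,0.034,-0.043,0,70],[0,0,0,0.034,-0.043,0,70],[0,0,0,0.034,-0.043,0,70],[0,0,0,0.034,-0.043,0,70],[0,0,0,0.034,-0.043,0,70],[0,0,0,0,0,0,70]]'
```

```text
time_s: 1.45
position: [0.4745, -0.2593, 0.2696]
tool_rot: [[0.994, -0.113, -0.0], [-0.113, -0.994, 0.0], [-0.0, -0.0, -1.0]]
ft_force: [0.9, -1.8, 0.4]
grip_width: 0.0599
gripper_force: 0.0
time_s: 2.33
position: [0.7067, -0.0244, 0.2674]
tool_rot: [[0.994, -0.109, -0.002], [-0.109, -0.994, 0.001], [-0.002, -0.001, -1.0]]
ft_force: [0.2, 0.1, -0.2]
grip_width: 0.0598
gripper_force: 0.0
```

```bash
python3 -m jog '[[0,0,0,0,0.002,0.05,70],[0,0,0,0,0.002,0.05,70],[0,0,0,0,0,0.05,70],[0,0,0,0,0,0.05,70],[0,0,0,0,0,0.035,70],[0,0,0,0,0,0.018,70],[0,0,0,0,0,0,70],[0,0,0,0,0,0,70]]'; python3 -c "
from h import *
crop('top','c2.png',180,145,260,150,3)
"
```

```text
time_s: 3.32
position: [0.7057, -0.0318, 0.0186]
tool_rot: [[0.994, -0.113, 0.003], [-0.113, -0.994, -0.001], [0.003, 0.0, -1.0]]
ft_force: [0.7, 0.1, 0.6]
grip_width: 0.0596
gripper_force: 0.0
```

View pics/c2.png

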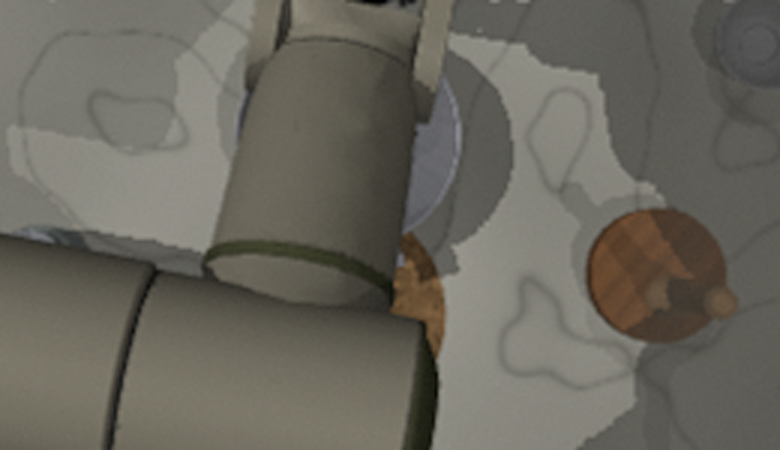

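The arm covers most of the pan, but its visible right rim hasn't moved (461). I'll drag slowly.

```bash
python3 -m jog '[[0,0,0,-0.01,0,0,70],[0,0,0,-0.006,0,0,70],[0,0,0,-0.005,0,0,70],[0,0,0,-0.006,0,0,70],[0,0,0,-0.008,0,0,70],[0,0,0,-0.009,0,0,70],[0,0,0,-0.009,0,0,70],[0,0,0,-0.009,0,0,70],[0,0,0,-0.009,0,0,70],[0,0,0,-0.009,0,0,70]]'; python3 -m jog '[[0,0,0,-0.009,0,0,70],[0,0,0,-0.009,0,0,70],[0,0,0,-0.009,0,0,70],[0,0,0,-0.009,0,0,70],[0,0,0,-0.009,0,0,70],[0,0,0,-0.009,0,0,70],[0,0,0,-0.009,0,0,70],[0,0,0,-0.009,0,0,70],[0,0,0,-0.009,0,0,70],[0,0,0,-0.008,0,0,70]]'
python3 -c "
from h import *
crop('scene','c3.png',140,60,280,210,2.8)
"
```

```text
time_s: 4.62
position: [0.6249, -0.0223, 0.0168]
tool_rot: [[0.994, -0.113, 0.0], [-0.113, -0.994, -0.0], [0.0, 0.0, -1.0]]
ft_force: [4.4, -0.7, 2.2]
grip_width: 0.0595
gripper_force: 1.8
time_s: 5.88
position: [0.5363, -0.0123, 0.0166]
tool_rot: [[0.994, -0.113, -0.0], [-0.113, -0.994, 0.0], [-0.0, -0.0, -1.0]]
ft_force: [3.2, -0.4, 1.4]
grip_width: 0.0599
gripper_force: 1.9
```

View pics/c3.png

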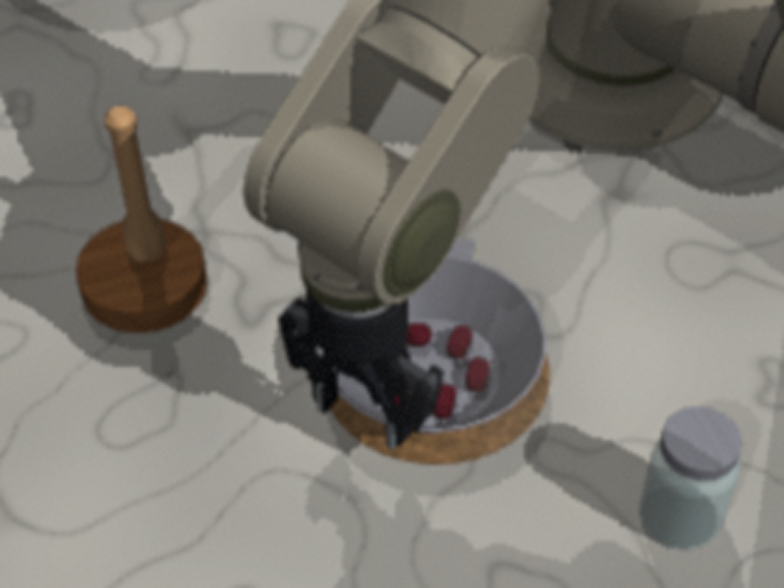

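The pan sits upright on the mat with its stones inside. I'll back off, rise and go above the stirrer, then check positions.

```bash
python3 -m jog '[[0,0,0,0.015,0,0,70],[0,0,0,0.02,0,0,70],[0,0,0,0,0,-0.05,100],[0,0,0,0,0,-0.05,100],[0,0,0,0,0,-0.05,100],[0,0,0,0,0,-0.05,100],[0,0,0,0,0,-0.05,100]]'; python3 -m jog '[[0,0,0,-0.016,0.046,0,100],[0,0,0,-0.016,0.046,0,100],[0,0,0,-0.016,0.046,0,100],[0,0,0,-0.016,0.046,0,100],[0,0,0,-0.016,0.046,0,100],[0,0,0,-0.016,0.046,0,100],[0,0,0,0,0,0,100],[0,0,0,0,0,0,100]]'
python3 -c "
from h import *
d=optics.get_image('scene'); print('knob scene0',w(d,183,102,.19))
a=crop('top','c4.png',180,145,260,150,3)
print(140+120/2.8,60+118/2.8,w(d,140+120/2.8,60+120/2.8,.19),[observe()[k] for k in('position','q')])
"
```

```text
time_s: 6.8
position: [0.5703, -0.016, 0.2674]
tool_rot: [[0.994, -0.113, -0.004], [-0.113, -0.994, 0.001], [-0.004, -0.0, -1.0]]
ft_force: [0.2, 0.2, -0.8]
grip_width: 0.0854
gripper_force: 0.0
time_s: 7.8
position: [0.4448, -0.2789, 0.266]
tool_rot: [[0.994, -0.113, -0.002], [-0.113, -0.994, 0.002], [-0.002, -0.002, -1.0]]
ft_force: [-0.6, 0.8, 0.2]
grip_width: 0.0854
gripper_force: 0.0
knob scene0 [ 0.44268063 -0.27743835]
182.85714285714286 102.14285714285714 [ 0.44524427 -0.27617677] [array([ 0.445294  , -0.27846006,  0.26638521]), array([-4.49526404e+01,  1.73087573e+01,  7.17612389e+01,  9.51333676e-03,
        9.10029064e+01,  5.14513874e+01])]
```

View pics/c4.png

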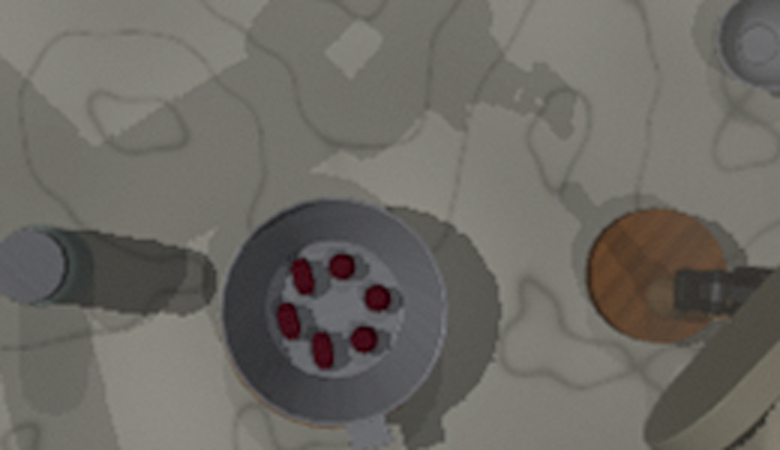

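The pan's rim is now centred at crop (334,312), close to the mat centre. All six stones are inside: crystals at (303,276), (289,321) and (322,350), pebbles at (342,266), (377,298) and (364,339). Next I'll grasp the stirrer.

```bash
python3 -c "
from h import *
d=optics.get_image('top')
for u,v,z in [(334.5,312,.05),(340,307,.005),(371,430,.05)]: print(w(d,180+(u-1)/3,145+(v-1)/3,z).round(4))
"; python3 -m jog '[[0,0,0,-0.004,-0.001,0.03,100],[0,0,0,0,0,0.04,100],[0,0,0,0,0,0.04,100],[0,0,0,0,0,0.025,100],[0,0,0,0,0,0.001,100],[0,0,0,0,0,0,100]]'; python3 -m jog '[[0,0,0,0,0,0,10],[0,0,0,0,0,0,10],[0,0,0,0,0,0,10],[0,0,0,0,0,0,10],[0,0,0,0,0,0,10],[0,0,0,0,0,0,10],[0,0,0,0,0,0,10]]' 80
```

```text
[0.4334 0.0019]
[ 0.436  -0.0029]
[ 0.3345 -0.0262]
time_s: 8.7
position: [0.4419, -0.2782, 0.1317]
tool_rot: [[0.994, -0.112, 0.001], [-0.112, -0.994, -0.001], [0.001, 0.001, -1.0]]
ft_force: [-0.3, -0.3, 1.3]
grip_width: 0.0854
gripper_force: 0.0
time_s: 9.57
position: [0.4415, -0.2785, 0.1311]
tool_rot: [[0.994, -0.113, 0.001], [-0.113, -0.994, -0.001], [0.001, 0.001, -1.0]]
ft_force: [-0.9, -0.6, 5.1]
grip_width: 0.0232
gripper_force: 78.1
```

```bash
python3 -m jog '[[0,0,0,0,0,-0.025,10],[0,0,0,0,0,-0.05,10],[0,0,0,-0.006,-0.035,0,10],[0,0,0,-0.006,-0.040,0,10],[0,0,0,-0.006,-0.040,0,10],[0,0,0,-0.006,-0.040,0,10],[0,0,0,-0.006,-0.040,0,10],[0,0,0,-0.005,-0.040,0,10],[0,0,0,-0.005,-0.042,0,10],[0,0,0,0,0,0,10]]'
python3 -m jog '[[0,0,0,0,0,0,10]]'
python3 -c "
from h import *
crop('scene','c5.png',140,60,280,210,2.8)
"
```

```text
time_s: 10.82
position: [0.4321, 0.0037, 0.2053]
tool_rot: [[0.994, -0.109, -0.001], [-0.109, -0.994, 0.001], [-0.001, -0.001, -1.0]]
ft_force: [0.4, -0.4, 0.2]
grip_width: 0.023
gripper_force: 78.6
time_s: 10.95
position: [0.4327, 0.0013, 0.2054]
tool_rot: [[0.994, -0.113, -0.001], [-0.113, -0.994, -0.0], [-0.001, 0.0, -1.0]]
ft_force: [-0.3, 0.4, -0.7]
grip_width: 0.0229
gripper_force: 78.6
```

View pics/c5.png

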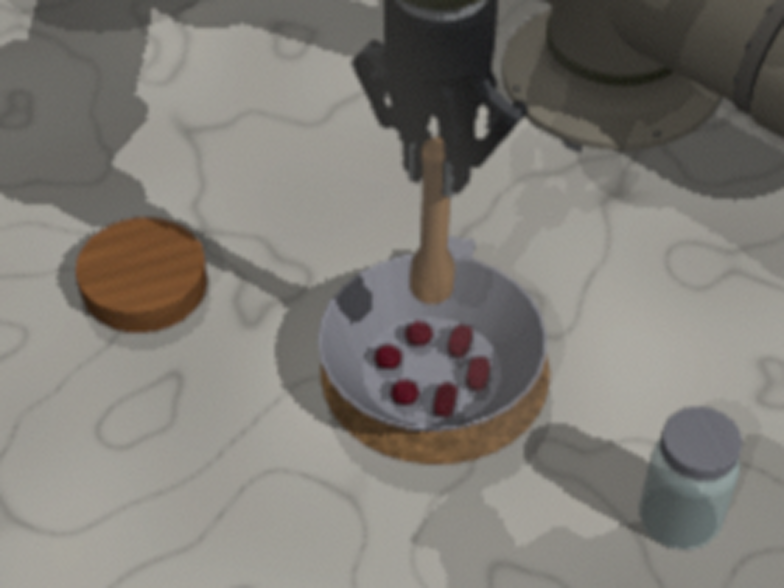

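The stirrer is held upright above the centre of the pan, and the middle of the stone ring is free. I'll lower it and spiral out.

```bash
python3 -m jog '[[0,0,0,0,0,0.03,10],[0,0,0,0,0,0.03,10],[0,0,0,0,0,0.02,10],[0,0,0,0,0,0.01,10],[0,0,0,0,0,0.007,10],[0,0,0,0,0,0,10]]'
python3 -m jog '[[0,0,0,-0.006,-0.002,0,10],[0,0,0,-0.003,-0.005,0,10],[0,0,0,0,-0.005,0,10],[0,0,0,0.003,-0.006,0,10],[0,0,0,0.006,-0.004,0,10],[0,0,0,0.008,-0.002,0,10],[0,0,0,0.009,0.001,0,10],[0,0,0,0.008,0.005,0,10],[0,0,0,0.006,0.008,0,10],[0,0,0,0.003,0.010,0,10]]'
```

```text
time_s: 11.75
position: [0.4329, 0.0012, 0.1087]
tool_rot: [[0.994, -0.113, 0.0], [-0.113, -0.994, -0.0], [0.0, 0.0, -1.0]]
ft_force: [0.2, 0.3, -0.6]
grip_width: 0.0233
gripper_force: 78.6
time_s: 13.0
position: [0.4669, -0.0032, 0.1085]
tool_rot: [[0.994, -0.113, 0.0], [-0.113, -0.994, -0.0], [0.0, 0.0, -1.0]]
ft_force: [-0.7, -0.7, 0.6]
grip_width: 0.0232
gripper_force: 78.7
```

Forces are negligible, so I'll do the full turns, two calls to a turn.

```bash
python3 -m jog '[[0,0,0,-0.002,0.010,0,10],[0,0,0,-0.005,0.010,0,10],[0,0,0,-0.007,0.007,0,10],[0,0,0,-0.010,0.005,0,10],[0,0,0,-0.010,0.002,0,10],[0,0,0,-0.010,-0.002,0,10],[0,0,0,-0.010,-0.005,0,10],[0,0,0,-0.007,-0.007,0,10],[0,0,0,-0.005,-0.010,0,10],[0,0,0,-0.002,-0.010,0,10]]' | grep -E "pos|ft_"
python3 -m jog '[[0,0,0,0.002,-0.010,0,10],[0,0,0,0.005,-0.010,0,10],[0,0,0,0.007,-0.007,0,10],[0,0,0,0.010,-0.005,0,10],[0,0,0,0.010,-0.002,0,10],[0,0,0,0.010,0.002,0,10],[0,0,0,0.010,0.005,0,10],[0,0,0,0.007,0.007,0,10],[0,0,0,0.005,0.010,0,10],[0,0,0,0.002,0.010,0,10]]' | grep -E "pos|ft_"
python3 -c "
from h import *
crop('scene','c6.png',220,140,140,105,5)
"
```

```text
position: [0.3991, 0.0058, 0.1088]
ft_force: [1.3, -1.6, -0.5]
position: [0.4664, -0.003, 0.1085]
ft_force: [-0.5, 1.9, -0.5]
```

View pics/c6.png

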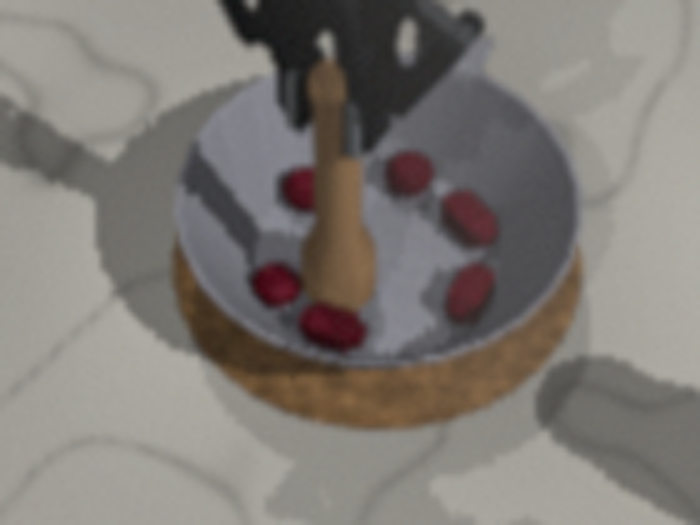

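The stones move with the foot and stay in the pan, which is still on the mat. In the crop, crystals show near (332,327), (470,292) and (470,218), with pebbles on the other side. I'll do two more turns.

```bash
for i in 1 2; do
python3 -m jog '[[0,0,0,-0.002,0.010,0,10],[0,0,0,-0.005,0.010,0,10],[0,0,0,-0.007,0.007,0,10],[0,0,0,-0.010,0.005,0,10],[0,0,0,-0.010,0.002,0,10],[0,0,0,-0.010,-0.002,0,10],[0,0,0,-0.010,-0.005,0,10],[0,0,0,-0.007,-0.007,0,10],[0,0,0,-0.005,-0.010,0,10],[0,0,0,-0.002,-0.010,0,10]]' | grep -E "pos|ft_"
python3 -m jog '[[0,0,0,0.002,-0.010,0,10],[0,0,0,0.005,-0.010,0,10],[0,0,0,0.007,-0.007,0,10],[0,0,0,0.010,-0.005,0,10],[0,0,0,0.010,-0.002,0,10],[0,0,0,0.010,0.002,0,10],[0,0,0,0.010,0.005,0,10],[0,0,0,0.007,0.007,0,10],[0,0,0,0.005,0.010,0,10],[0,0,0,0.002,0.010,0,10]]' | grep -E "pos|ft_"
done
python3 -c "
from h import *
crop('top','t7.png',240,205,110,90,5)
crop('scene','s7.png',220,140,140,105,5)
a=cv2.imread('pics/t7.png');b=cv2.imread('pics/s7.png')
a=cv2.resize(a,(399,326));b=cv2.resize(b,(399,299));cv2.imwrite('pics/c7.png',np.hstack([a[:299],b]))
"
```

```text
position: [0.399, 0.006, 0.1087]
ft_force: [0.6, -0.1, -0.5]
position: [0.4664, -0.0031, 0.1085]
ft_force: [-0.2, 0.8, -0.4]
position: [0.399, 0.0059, 0.1087]
ft_force: [1.5, -1.6, -0.9]
position: [0.4664, -0.0031, 0.1085]
ft_force: [-1.1, 1.5, 0.2]
```

View pics/c7.png

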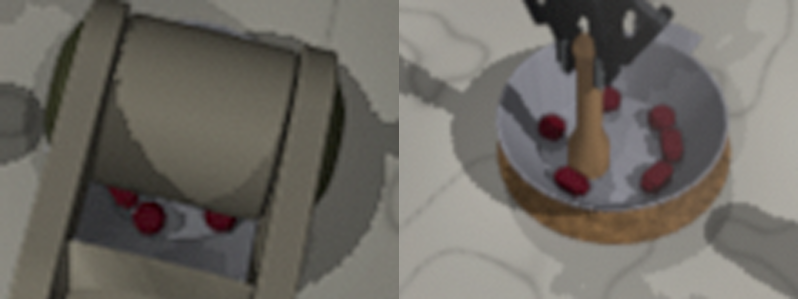

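In the scene view, crystals are at (571,180), (671,143) and (657,177), and pebbles at (551,126), (611,99) and (662,117). The rim spans 497–728 and the tab is near (686,38). Next I'll work out which side of the line each stone is on.

```bash
cat > side.py <<'E'
from h import *
d=optics.get_image('scene')
def rimfit(d):
    # fit pan centre by matching projected rim + nothing else: project rim for candidate
    for c in [(.4334,.0019)]:
        p=proj(d,[(c[0]+.097*np.cos(a),c[1]+.097*np.sin(a),.051) for a in np.linspace(0,6.28,90)])
        return p.min(0),p.max(0)
print(rimfit(d))
f=lambda u,v,z:w(d,220+(u-399)/2.85,140+v/2.85,z)
print('rim px seen', 220+98/2.85,220+329/2.85,140+210/2.85)
t=f(686,38,.048); c=np.array([.4334,.0019]); print('tab',t)
ax=(c-t)/np.linalg.norm(c-t); print('axis',ax)
for n,u,v in [('c',571,180),('c',671,143),('c',657,177),('p',551,126),('p',611,99),('p',662,117)]:
    q=f(u,v,.014)-c; print(n,q.round(4),'left',round(ax[0]*q[1]-ax[1]*q[0],4))
E
python3 side.py
```

```text
(array([253.31524131, 149.49683038]), array([335.7392052 , 213.05921444]))
rim px seen 254.3859649122807 335.43859649122805 213.68421052631578
tab [0.3265103  0.02243093]
axis [ 0.98204865 -0.18862781]
c [ 0.0515 -0.0118] left -0.0019
c [-0.021   0.0467] left 0.0419
c [0.0172 0.051 ] left 0.0533
p [ 0.0072 -0.0529] left -0.0506
p [-0.0425 -0.0198] left -0.0275
p [-0.0436  0.0281] left 0.0194
```

```bash
python3 -m jog '[[0,0,0,-0.002,0.010,0,10],[0,0,0,-0.005,0.010,0,10],[0,0,0,-0.007,0.007,0,10],[0,0,0,-0.010,0.005,0,10],[0,0,0,0,-0.008,0,10],[0,0,0,-0.005,-0.012,0,10],[0,0,0,-0.005,-0.012,0,10],[0,0,0,0,0,0,10]]' | grep -E "pos|ft_"
python3 -m jog '[[0,0,0,0,0,-0.03,10],[0,0,0,0,0,-0.04,10],[0,0,0,0,0,-0.03,10],[0,0,0,0.006,0.035,0,10],[0,0,0,0.006,0.04,0,10],[0,0,0,0.006,0.04,0,10],[0,0,0,0.006,0.04,0,10],[0,0,0,0.006,0.04,0,10],[0,0,0,0,0,0,10],[0,0,0,0,0,0,10]]'
python3 -c "
from h import *
crop('top','t8.png',240,205,110,90,5)
crop('scene','s8.png',220,140,140,105,5)
a=cv2.imread('pics/t8.png');b=cv2.imread('pics/s8.png')
a=cv2.resize(a,(399,326));b=cv2.resize(b,(399,299));cv2.imwrite('pics/c8.png',np.hstack([a,cv2.copyMakeBorder(b,0,27,0,0,0)]))
"
```

```text
position: [0.4324, 0.0027, 0.1086]
ft_force: [0.3, -0.7, -1.3]
time_s: 22.95
position: [0.4405, -0.1951, 0.2085]
tool_rot: [[0.994, -0.113, -0.0], [-0.113, -0.994, 0.0], [-0.0, -0.0, -1.0]]
ft_force: [-1.0, 0.5, -0.7]
grip_width: 0.0232
gripper_force: 79.3
```

View pics/c8.png

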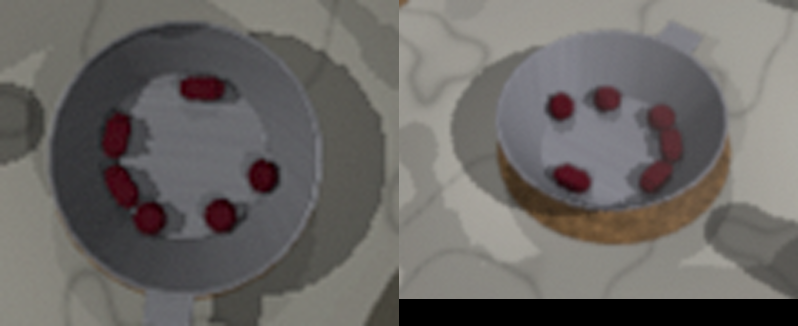

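The top view (left half) shows one crystal at (203,88), right on the tab-to-centre line. The other two crystals, (117,135) and (122,186), and the pebble at (150,216) are on the left. The pebbles at (220,214) and (263,177) are on the right. I'll go back in and sweep that crystal clearly to the right.

```bash
python3 -m jog '[[0,0,0,-0.006,-0.039,0,10],[0,0,0,-0.006,-0.039,0,10],[0,0,0,-0.006,-0.039,0,10],[0,0,0,-0.006,-0.039,0,10],[0,0,0,-0.006,-0.039,0,10],[0,0,0,0,0,0.03,10],[0,0,0,0,0,0.03,10],[0,0,0,0,0,0.025,10],[0,0,0,0,0,0.015,10],[0,0,0,0,0,0,10]]' | grep -E "pos|ft_"
python3 -m jog '[[0,0,0,0.006,-0.007,0,10],[0,0,0,0.006,-0.007,0,10],[0,0,0,0.006,-0.007,0,10],[0,0,0,0.006,-0.007,0,10],[0,0,0,0.004,0.008,0,10],[0,0,0,0.004,0.008,0,10],[0,0,0,0.004,0.008,0,10]]' | grep -E "pos|ft_"
python3 -m jog '[[0,0,0,-0.001,0.008,0,10],[0,0,0,-0.001,0.008,0,10],[0,0,0,-0.001,0.008,0,10],[0,0,0,-0.005,0.006,0,10],[0,0,0,-0.005,0.006,0,10],[0,0,0,-0.008,-0.01,0,10],[0,0,0,-0.008,-0.01,0,10],[0,0,0,-0.008,-0.01,0,10],[0,0,0,0,0,0,10]]' | grep -E "pos|ft_"
python3 -m jog '[[0,0,0,0,0,-0.03,10],[0,0,0,0,0,-0.04,10],[0,0,0,0,0,-0.03,10],[0,0,0,0.006,0.035,0,10],[0,0,0,0.006,0.04,0,10],[0,0,0,0.006,0.04,0,10],[0,0,0,0.006,0.04,0,10],[0,0,0,0.006,0.04,0,10],[0,0,0,0,0,0,10],[0,0,0,0,0,0,10]]'
cat > st.py <<'E'
from h import *
d=optics.get_image('top'); im=d["pixels"].astype(int)
for y0 in [0]:
    s=im[205:295,240:350]; m=((s[:,:,0]>50)&(s[:,:,0]>2.2*s[:,:,1])&(s[:,:,0]>2.2*s[:,:,2])).astype(np.uint8)
    n,l,st,ce=cv2.connectedComponentsWithStats(m)
    for i in range(1,n):
        if st[i,4]>6:
            ys,xs=np.where(l==i); ev=np.linalg.eigvalsh(np.cov(xs,ys)) if st[i,4]>3 else 0
            u,v=ce[i]; print('t7px',(ce[i]*3.63).round(),'area',st[i,4],'elong',(ev[1]/ev[0]).round(1),w(d,240+u,205+v,.014).round(4))
print(d["pixels"][205:300,240:350].mean())
E
python3 st.py
```

```text
position: [0.4321, 0.0023, 0.1082]
ft_force: [-0.3, 1.1, 0.1]
position: [0.4687, 0.0007, 0.1085]
ft_force: [-1.6, 0.5, -1.7]
position: [0.4311, 0.0007, 0.1087]
ft_force: [0.1, -0.4, -2.0]
time_s: 27.55
position: [0.4393, -0.1971, 0.2085]
tool_rot: [[0.994, -0.113, -0.0], [-0.113, -0.994, 0.0], [-0.0, -0.0, -1.0]]
ft_force: [-1.5, 0.5, -1.5]
grip_width: 0.023
gripper_force: 79.3
t7px [204.  91.] area 56 elong 4.3 [ 0.4799 -0.0124]
t7px [114. 134.] area 54 elong 3.7 [0.4507 0.0529]
t7px [259. 175.] area 30 elong 1.2 [ 0.4192 -0.0505]
t7px [119. 184.] area 54 elong 4.4 [0.4147 0.0507]
t7px [146. 217.] area 37 elong 1.0 [0.3909 0.0318]
t7px [217. 215.] area 39 elong 1.2 [ 0.3914 -0.0192]
94.11381180223286
```

The crystal barely moved: at this radius the foot slips past inside it. I'll repeat with a wider radius of about 43 mm and the foot 2 mm higher.

```bash
python3 -m jog '[[0,0,0,-0.006,-0.039,0,10],[0,0,0,-0.006,-0.040,0,10],[0,0,0,-0.006,-0.040,0,10],[0,0,0,-0.006,-0.040,0,10],[0,0,0,-0.005,-0.040,0,10],[0,0,0,0,0,0.03,10],[0,0,0,0,0,0.03,10],[0,0,0,0,0,0.025,10],[0,0,0,0,0,0.013,10],[0,0,0,0,0,0,10]]' | grep -E "pos|ft_"
python3 -m jog '[[0,0,0,0.009,-0.006,0,10],[0,0,0,0.009,-0.006,0,10],[0,0,0,0.009,-0.007,0,10],[0,0,0,0.008,-0.007,0,10],[0,0,0,0.003,0.006,0,10],[0,0,0,0.003,0.006,0,10],[0,0,0,0.001,0.007,0,10],[0,0,0,0.001,0.007,0,10]]' | grep -E "pos|ft_"
python3 -m jog '[[0,0,0,-0.001,0.007,0,10],[0,0,0,-0.001,0.007,0,10],[0,0,0,-0.003,0.006,0,10],[0,0,0,-0.003,0.006,0,10]]' | grep -E "pos|ft_"
python3 -m jog '[[0,0,0,-0.012,-0.008,0,10],[0,0,0,-0.012,-0.008,0,10],[0,0,0,-0.012,-0.008,0,10],[0,0,0,0,0,-0.03,10],[0,0,0,0,0,-0.04,10],[0,0,0,0,0,-0.03,10],[0,0,0,0.006,0.035,0,10],[0,0,0,0.006,0.04,0,10],[0,0,0,0.006,0.04,0,10],[0,0,0,0.006,0.04,0,10]]' | grep -E "pos|ft_"
python3 -m jog '[[0,0,0,0.006,0.04,0,10],[0,0,0,0,0,0,10],[0,0,0,0,0,0,10]]'
python3 st.py
```

```text
position: [0.4324, 0.0044, 0.1103]
ft_force: [-0.6, -0.7, -0.8]
position: [0.4753, -0.0019, 0.1105]
ft_force: [-1.7, 2.6, -0.3]
position: [0.4645, -0.0265, 0.1106]
ft_force: [-0.6, 2.2, 0.3]
position: [0.4377, -0.1556, 0.2107]
ft_force: [0.7, -0.4, -0.6]
time_s: 31.98
position: [0.4393, -0.1945, 0.2105]
tool_rot: [[0.994, -0.113, -0.0], [-0.113, -0.994, 0.0], [-0.0, -0.0, -1.0]]
ft_force: [0.3, -0.6, -1.4]
grip_width: 0.0235
gripper_force: 79.1
t7px [248.  98.] area 27 elong 1.4 [ 0.4747 -0.0441]
t7px [114. 134.] area 55 elong 3.4 [0.4508 0.053 ]
t7px [259. 175.] area 30 elong 1.5 [ 0.4193 -0.05  ]
t7px [119. 185.] area 56 elong 4.6 [0.4144 0.0503]
t7px [146. 218.] area 38 elong 1.2 [0.3906 0.0314]
t7px [217. 215.] area 39 elong 1.2 [ 0.3914 -0.0192]
93.98960127591707
```

```bash
python3 -c "
from h import *
d=crop('top','t9.png',240,205,110,90,5)
t=w(d,240+170/3.63,205+308/3.63,.051); c=w(d,240+186/3.63,205+158/3.63,.051); ax=(c-t)/np.linalg.norm(c-t); print(t,c,ax)
for n,p in [('c',(.4747,-.0441)),('c',(.4508,.053)),('c',(.4144,.0503)),('p',(.4193,-.05)),('p',(.3906,.0314)),('p',(.3914,-.0192))]:
    q=p-c; print(n,'left',round(ax[0]*q[1]-ax[1]*q[0],4))
a=cv2.imread('pics/t8.png').astype(int);b=cv2.imread('pics/t9.png').astype(int);df=abs(a-b).max(2)[::5,::5]
print('tab-row profile',a[420,150:300:6].mean(1).round().tolist(),b[420,150:300:6].mean(1).round().tolist())
ys,xs=np.where(df>40);print(len(ys),np.c_[xs,ys][::6].tolist())
"
```

```text
[0.33091744 0.01533595] [0.4337995  0.00173112] [ 0.99136969 -0.13109591]
c left -0.0401
c left 0.0531
c left 0.0456
p left -0.0532
p left 0.0237
p left -0.0263
tab-row profile [101.0, 105.0, 114.0, 114.0, 115.0, 114.0, 115.0, 112.0, 106.0, 105.0, 108.0, 108.0, 107.0, 107.0, 108.0, 108.0, 109.0, 107.0, 109.0, 109.0, 113.0, 115.0, 115.0, 113.0, 82.0] [101.0, 104.0, 113.0, 115.0, 114.0, 113.0, 113.0, 115.0, 106.0, 105.0, 108.0, 107.0, 108.0, 108.0, 108.0, 108.0, 108.0, 107.0, 108.0, 109.0, 111.0, 116.0, 116.0, 114.0, 81.0]
173 [[52, 21], [58, 21], [55, 22], [61, 22], [55, 23], [61, 23], [54, 24], [60, 24], [71, 24], [54, 25], [60, 25], [70, 25], [52, 26], [58, 26], [68, 26], [74, 26], [56, 27], [62, 27], [71, 27], [58, 28], [69, 28], [75, 28], [70, 29], [65, 30], [71, 30], [66, 31], [72, 31], [68, 32], [67, 33]]
```

Mixed: two crystals and one pebble on the left, one crystal and two pebbles on the right, each at least 23 mm from the line. The pan hasn't moved. Now I'll put the stirrer back.

```bash
python3 -m jog '[[0,0,0,0.008,0.026,0,10],[0,0,0,0.008,0.026,0,10],[0,0,0,0.008,0.026,0,10],[0,0,0,0,0,0.03,10],[0,0,0,0,0,0.03,10],[0,0,0,0,0,0.013,10],[0,0,0,0,0,0.003,10],[0,0,0,0,0,0,10],[0,0,0,0,0,0,10]]' | grep -E "pos|ft_"
python3 -m jog '[[0,0,0,0,0,0.001,10],[0,0,0,0,0,0,10]]' | grep -E "pos|ft_|rot"
python3 -m jog '[[0,0,0,0,0,0.001,10],[0,0,0,0,0,0,10]]' | grep -E "pos|ft_"
```

```text
position: [0.455, -0.276, 0.1356]
ft_force: [-0.1, 0.3, -0.6]
position: [0.4546, -0.2758, 0.1338]
tool_rot: [[0.994, -0.113, 0.0], [-0.113, -0.994, -0.0], [0.0, 0.0, -1.0]]
ft_force: [0.0, -1.3, -1.4]
position: [0.4546, -0.2757, 0.1326]
ft_force: [0.4, -0.6, -0.6]
```

```bash
python3 -m jog '[[0,0,0,0,0,0.001,10],[0,0,0,0,0,0,10]]' | grep -E "pos|ft_"
python3 -m jog '[[0,0,0,0,0,0.0007,10],[0,0,0,0,0,0,10]]' | grep -E "pos|ft_"
```

```text
position: [0.4546, -0.2758, 0.1316]
ft_force: [0.1, -0.9, -0.7]
position: [0.4549, -0.276, 0.1315]
ft_force: [-0.4, -0.2, 4.3]
```

Contact is felt at the same height as at pickup. I'll release gently and rise.

```bash
python3 -m jog '[[0,0,0,0,0,0,28],[0,0,0,0,0,0,30],[0,0,0,0,0,0,33],[0,0,0,0,0,0,40],[0,0,0,0,0,0,60],[0,0,0,0,0,0,90],[0,0,0,0,0,0,90],[0,0,0,0,0,0,90]]' 20 | grep -E "pos|ft_|grip"
python3 -m jog '[[0,0,0,0,0,-0.01,90],[0,0,0,0,0,-0.03,90],[0,0,0,0,0,-0.05,90],[0,0,0,0,0,-0.05,90],[0,0,0,0,0.05,0,90],[0,0,0,0,0.05,0,90],[0,0,0,0,0.05,0,90],[0,0,0,0,0,0,90],[0,0,0,0,0,0,90],[0,0,0,0,0,0,90]]'
python3 - <<'E'
from h import *
for n in('top','scene'):
    d=optics.get_image(n); im=d["pixels"].astype(int)
    # predicted knob/foot pixels for an upright stirrer at (.455,-.276) and wood-coloured knob there?
    for z in(.19,.18,.12,.06): 
        u,v=proj(d,[(.455,-.276,z)])[0].round().astype(int); print(n,z,u,v,im[v-3:v+4:3,u-9:u+10:3].tolist()[1])
E
python3 st.py
```

```text
position: [0.4546, -0.2757, 0.1309]
ft_force: [0.1, 0.6, -0.3]
grip_width: 0.0768
gripper_force: 0.0
time_s: 36.45
position: [0.438, -0.4237, 0.2716]
tool_rot: [[0.994, -0.112, 0.0], [-0.112, -0.994, -0.0], [0.001, 0.0, -1.0]]
ft_force: [1.0, -0.1, -0.7]
grip_width: 0.0767
gripper_force: 0.0
top 0.19 418 238 [[83, 70, 58], [79, 68, 57], [103, 87, 70], [99, 83, 66], [98, 78, 62], [95, 93, 86], [94, 92, 86]]
top 0.18 416 238 [[80, 70, 58], [82, 69, 57], [81, 68, 56], [103, 86, 68], [98, 81, 66], [96, 88, 79], [96, 94, 88]]
top 0.12 409 238 [[88, 75, 59], [82, 69, 56], [76, 67, 55], [83, 70, 58], [79, 68, 57], [103, 87, 70], [99, 83, 66]]
top 0.06 402 238 [[82, 62, 48], [89, 74, 59], [89, 74, 60], [84, 72, 59], [77, 67, 57], [84, 70, 58], [81, 67, 56]]
scene 0.19 181 106 [[153, 151, 144], [140, 138, 131], [130, 124, 115], [123, 95, 67], [163, 129, 91], [136, 106, 75], [145, 142, 134]]
scene 0.18 181 109 [[152, 149, 141], [139, 138, 132], [150, 148, 141], [83, 66, 51], [107, 84, 59], [119, 93, 65], [143, 137, 130]]
scene 0.12 185 128 [[153, 150, 143], [155, 152, 145], [156, 153, 146], [86, 69, 52], [119, 92, 65], [126, 98, 70], [151, 146, 140]]
scene 0.06 189 145 [[69, 45, 27], [71, 47, 28], [77, 59, 41], [105, 83, 60], [119, 92, 66], [129, 102, 74], [114, 88, 62]]
t7px [248. 100.] area 29 elong 3.1 [ 0.4729 -0.0435]
t7px [113. 135.] area 39 elong 2.6 [0.4503 0.0537]
t7px [259. 175.] area 31 elong 1.2 [ 0.4189 -0.0504]
t7px [119. 185.] area 55 elong 4.5 [0.4144 0.0506]
t7px [146. 218.] area 38 elong 1.2 [0.3906 0.0314]
t7px [217. 215.] area 40 elong 1.4 [ 0.3909 -0.0196]
93.16031897926635
```

The stirrer stands upright on the block in both views, all six stones are in the pan, and the robot is clear. I'll hand the job in.

```bash
python3 -c "
from rig import job
print(job.close_job())"
```

```text
the job is handed in; nothing more can be done
None
```

I handed the job in at about 37 s: the pan is on the mat, the stones were stirred more than three turns and lie mixed across the line (at least 23 mm from it), all six are in the pan, and the stirrer stands upright on its block; no verdict came back.

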